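# Lock out the lathe at its interlocked lever frame

## Robot

A 6-joint arm with a two-finger parallel gripper is mounted at the origin on the work surface. World frame = base frame: x ahead of the robot, y to its left, z up, the work surface at z = 0. Lengths are in m, angles in rad, forces in N, time in s.
With the tool pointing down it reaches from about 0.375 to 0.9 m from the base axis. Payload 3.1 kg.
Tool frame: the origin (TCP) lies at the very end of the fingers, on their centre line; the grasp point (between the pads) lies 19 mm behind it; z points along the fingers, y is the direction in which the jaws open and shut (so a half turn about z gives the same grasp; the last joint's range is limited). The gripper opens to 87 mm and grips with 3 to 60 N. Pads are 19 mm wide; open, the fingers measure 117 mm over their backs; the gripper's body (75 mm by 190 mm) begins 51 mm behind the grasp point.
Start: joints at [0.936, 0.527, 1.433, -0, 1.181, -0.178], TCP at [0.275, 0.561, 0.183] pointing down, gripper open.
Joint ranges: [-3.08, 3.08], [-0.75, 2.2], [0.22, 2.44], [-1.43, 4.57], [0, 2.65], [-2.85, 2.85]. Speed limits (rad/s): [2.79, 2.79, 3.14, 3.14, 3.14, 3.14].

## Interface

Orientations are given as a unit quaternion [x, y, z, w].
In Python, from rig import robot gives the robot as it stands.
- The arm moves only by the tool arm_command, never from a script. Its argument "targets" is a list of rows, each a list of 5 numbers: the shift along the tool's x, y, z in cm, then the turn about the tool's z in rad, then the finger opening in cm, from 0 to 8.7. In form: [[dx, dy, dz, spin, hand], ...]. A call has 1 to 5 rows; each row is the pose to reach, as a shift and turn from the pose commanded when the call began, along the tool's axes at that moment; what a row does not reach only later rows make up. A row lasts 1/8 s, in which the tool goes at most 62.5 mm and 10.7 degrees, less where a joint would pass 70% of its speed; a pose out of reach is approached as far as the arm can. A call with a gripper value outside its range is refused whole. The fingers move at their own pace and stop on an object; "newtons" is the grip in N (left out, the last holds). Time passes only in rows, so rows that repeat a pose let the fingers close. It gives the time, the measured TCP pose, the force and the opening at its end, in the units of the state.
- robot.get_obs(): the state, without advancing time (a new reading comes with each control period).
- robot.camera(name): name is "scene" or "top" or "wrist"; returns (picture, depth): 480x640x3 uint8, red, green, blue; 480x640 float32, m along the optical axis (not along the pixel's ray), 0 where there is no reading.
- robot.camera_model(name): a dict with "mtx" (3x3 intrinsics, pixels), "extrinsics" (4x4, takes a point from world to camera coordinates). Camera axes: x right, y up, looking along -z (the intrinsics and any distortion apply to the point x, -y, -z); pixel columns grow to the right and rows downward; lengths in m; the calibration is good to about 2 mm. A picture is of the moment at which its call begins: read the wrist's pose just before it. camera_model takes no time and is no camera call; for the wrist camera it gives the pose at the moment of the call.
- robot.hand_in(): hands the job in, once; it reports no verdict.
The state is a dict: "time": time; "q": joint angles; "joint_velocities": joint speeds; "joint_torque": joint torques, N m; "position": TCP position; "tool_rot": TCP orientation; "ft_force": force on the tool from outside, world axes, zero at the start; "moment": the same for the moment, N m; "grip_width": finger opening in m.
Only numpy, scipy, OpenCV 4.12 (cv2) and the standard library are available. Lean on these libraries where they do the work, as an engineer would, in place of code of your own. Each camera call takes 0.05 s, during which the arm holds its last target.

## Task

Lock the lathe out for a chuck change: throw all three levers of the white interlock frame fully over, away from the robot, then slide the locking bar on its front ledge fully home to the left (as seen from the robot). The interlock lets the levers go only in one order that is not marked and varies: a lever that comes up against a springy stop after a little play is blocked, so never force it (stay well under 20 N on any lever and on the bar), but leave it and feel for the one that is free. Leave everything else on the bench where it is.

Things in the scene. Friction and masses are not known exactly. Their poses are not given: they have to be found in the camera images.
- frame: Interlock frame: white cast housing bolted down, 210 mm deep (its x, -115 to +95 mm), 330 mm wide (its y, +-165). Origin on the bench below the levers' pivots; x points away from the robot, z up. Front ledge (x below -40 mm, robot's side) 60 mm high, the part under the levers 75 mm. Three like levers in a row along y; a locking bar on the ledge.
- works (a point): A point inside the housing, 30 mm above the origin: the hidden works. The permitted order differs from start to start and cannot be seen. At any moment just one of the levers not yet thrown is free; thrown to 0.85 rad or more, it releases the next. The bar is free only when all three are over. A lever stays where it is left, and cannot be taken back once the next is over.
- lever1 (a joint): Angle (rad) of the lever at frame y = +85 mm (leftmost seen from the robot), about a level axis along y. At 0 it leans 0.5 rad towards the robot, at 0.5 it is upright, at 1.0, its springy end stop, it leans 0.5 rad away. Starts at 0 to 0.06; fully over is above 0.9. If free it swings the whole way against an even 1 to 2 N at the ball; if blocked it has play up to 0.12 rad (13 mm at the ball), then a like stop (some 1.5 N per mm).
- ball1 (a point): Centre of the black ball, 28 mm across, on top of lever 1, 110 mm from the pivot (pivot 75 mm above the bench at frame x = 0, at frame y = +85 mm). It travels 105 mm along the frame's x (-53 to +53 mm), about 172 mm high at both ends and 185 mm midway.
- handle1: Handle of lever 1: a 12 mm steel rod with the ball on top, turning with the lever; origin at its pivot. Neighbours are 85 mm apart. 20 N or more on it strains the works and spoils the job, whether it is blocked or at its end stop.
- lever2 (a joint): Angle (rad) of the lever at frame y = 0; built and behaving just like lever1.
- ball2 (a point): Centre of the black ball, 28 mm across, on top of lever 2, 110 mm from the pivot (pivot 75 mm above the bench at frame x = 0, at frame y = 0). It travels 105 mm along the frame's x (-53 to +53 mm), about 172 mm high at both ends and 185 mm midway.
- handle2: Handle of lever 2: a 12 mm steel rod with the ball on top, turning with the lever; origin at its pivot. Neighbours are 85 mm apart. 20 N or more on it strains the works and spoils the job, whether it is blocked or at its end stop.
- lever3 (a joint): Angle (rad) of the lever at frame y = -85 mm; built and behaving just like lever1.
- ball3 (a point): Centre of the black ball, 28 mm across, on top of lever 3, 110 mm from the pivot (pivot 75 mm above the bench at frame x = 0, at frame y = -85 mm). It travels 105 mm along the frame's x (-53 to +53 mm), about 172 mm high at both ends and 185 mm midway.
- handle3: Handle of lever 3: a 12 mm steel rod with the ball on top, turning with the lever; origin at its pivot. Neighbours are 85 mm apart. 20 N or more on it strains the works and spoils the job, whether it is blocked or at its end stop.
- bar (a joint): How far the locking bar has been slid along the frame's +y (left as seen from the robot), in m: starts between 0 and 0.003, springy end stop at 0.05, fully home above 0.045. It slides against about 3 N of friction; while any lever is not over it stops after about 6 mm. 20 N or more on its grip spoils the job.
- bar_top (a point): Top centre of the bar's upright grip, 117 mm above the bench at frame x = -82 mm, frame y = -100 mm when the bar is at 0.
- bar_grip: The bar's grip: an upright round steel post 18 mm across with a 22 mm black cap, from 68 to 117 mm above the bench, in front of the levers on the ledge; origin on its axis at 60 mm height. The bar itself is a flat steel strip 18 mm wide, its top 70 mm above the bench, running from the grip towards +y.
- chuck: Bystander: a four-jaw steel lathe chuck, 100 mm across, 70 mm high, origin on its axis at bench level.
- chuck_key: Bystander: a steel T-shaped chuck key lying flat, 124 mm long, 16 mm high, origin on its underside, at bench level, near its middle; length along its x.
- gouge: Bystander: a turning tool with a dark wooden handle lying flat, 300 mm long, origin on its underside, at bench level, near its middle; length along its x.
- handle_blank: Bystander: a turned wooden tool handle standing upright, 48 mm across, 125 mm high, origin on its axis at bench level.
- billet: Bystander: a wooden billet 130 x 50 x 50 mm, origin on its underside, at bench level, near its middle; length along its x.
- bowl: Bystander: a small dark turned bowl, 130 mm across, 55 mm high, origin on its axis at bench level.
- wax_jar: Bystander: a wax jar, 64 mm across, 60 mm high, origin on its axis at bench level.
- abrasive_roll: Bystander: a roll of abrasive, 60 mm across, 25 mm high, origin on its axis at bench level.

How it is judged:
By the outcome, as a careful person would: the job done as asked, in the order asked, and still so for the second after the job is handed in, with the robot touching nothing.
It also fails if it takes over 72 s, if anything falls off the work surface, if the arm or the gripper's body presses on something with over 40 N, if the wrist force passes 120 N, or if a joint passes its speed limit or range.

## Working session

There is one attempt and no reset: what is moved stays moved. The work goes in short steps, Python scripts to look and compute and a tool call to move; the robot and the scene stay as the last step left them, time stands still between calls to the robot, and variables do not carry over. Pictures are saved under pics/ and viewed, and the job is handed in when it is done.

Besides the shell and the picture viewer there is one more tool, called after ">>>" by a JSON object that holds its "name" and its "arguments". arm_command: Moves the arm, as the interface text tells. Its arguments: {"type":"object","properties":{"targets":{"type":"array","items":{"type":"array","items":{"type":"number"}}},"newtons":{"type":"number"}},"required":["targets"]}

```bash
ls; mkdir -p pics; python3 - <<'E'
from rig import robot
import cv2,numpy as np
o=robot.get_obs();print({k:np.round(v,3).tolist() for k,v in o.items()})
for n in("scene","top"):
    p,d=robot.camera(n);cv2.imwrite(f"pics/{n}0.png",p[:,:,::-1]);np.save(f"pics/{n}0.npy",d)
    m=robot.camera_model(n);print(n,{k:np.round(v,3).tolist() if not isinstance(v,str) else v for k,v in m.items()})
E
```

```text
pics
{'time': 0.0, 'q': [0.936, 0.528, 1.434, -0.0, 1.181, -0.178], 'joint_velocities': [-0.001, 0.001, -0.0, 0.001, -0.001, -0.002], 'joint_torque': [-0.001, -44.004, -17.659, 0.063, 0.058, -0.0], 'position': [0.275, 0.561, 0.182], 'tool_rot': [0.226, 0.974, -0.001, -0.0], 'ft_force': [-0.76, -0.469, 0.039], 'moment': [-0.004, 0.005, -0.033], 'grip_width': 0.087}
scene {'mtx': [[612.939, 0.0, 323.195], [0.0, 612.939, 241.798], [0.0, 0.0, 1.0]], 'extrinsics': [[-0.221, 0.975, 0.014, 0.211], [-0.737, -0.177, 0.652, 0.336], [0.638, 0.134, 0.758, -1.84], [0.0, 0.0, 0.0, 1.0]]}
top {'mtx': [[543.924, 0.0, 324.491], [0.0, 543.924, 242.37], [0.0, 0.0, 1.0]], 'extrinsics': [[0.004, -1.0, 0.011, -0.117], [0.991, 0.005, 0.13, -0.591], [-0.13, 0.01, 0.991, -1.337], [0.0, 0.0, 0.0, 1.0]]}
```

View pics/scene0.png

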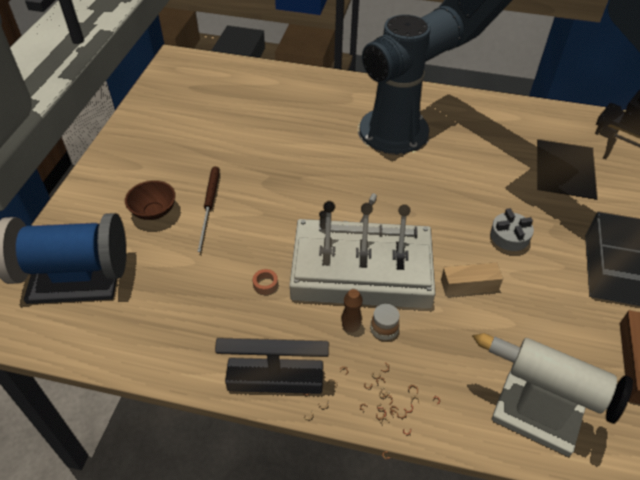

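View pics/top0.png

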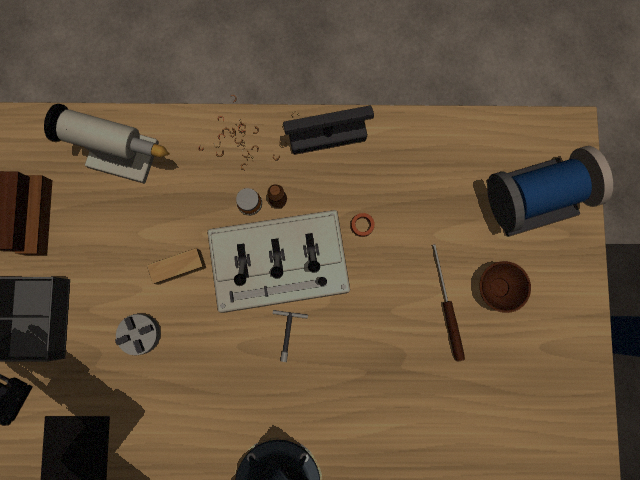

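```bash
cat > h.py <<'E'
import numpy as np
def ray(m,u,v,z):
    K=m["mtx"];E=np.array(m["extrinsics"]);K=np.array(K)
    d=np.array([(u-K[0,2])/K[0,0],-(v-K[1,2])/K[1,1],-1.0])
    R=E[:3,:3];c=-R.T@E[:3,3];w=R.T@d
    return c+w*(z-c[2])/w[2]
def proj(m,p):
    K=np.array(m["mtx"]);E=np.array(m["extrinsics"]);q=E[:3,:3]@np.array(p)+E[:3,3]
    return K[0,2]+K[0,0]*q[0]/-q[2],K[1,2]-K[1,1]*q[1]/-q[2]
E
python3 - <<'E'
import cv2
p=cv2.imread("pics/top0.png");c=p[195:325,195:365];cv2.imwrite("pics/topz.png",cv2.resize(c,(784,600),interpolation=cv2.INTER_CUBIC))
p=cv2.imread("pics/scene0.png");c=p[185:315,280:450];cv2.imwrite("pics/scz.png",cv2.resize(c,(784,600),interpolation=cv2.INTER_CUBIC))
E
```

```text
(no output)
```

View pics/topz.png

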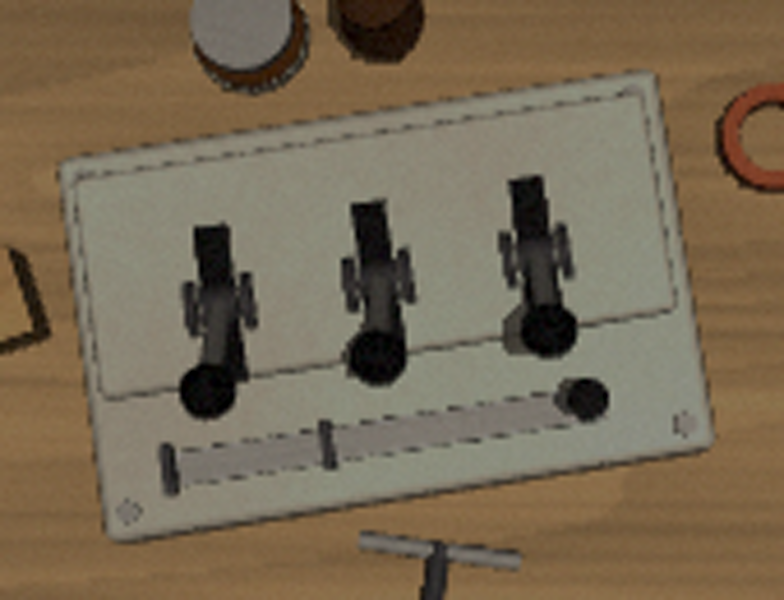

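View pics/scz.png

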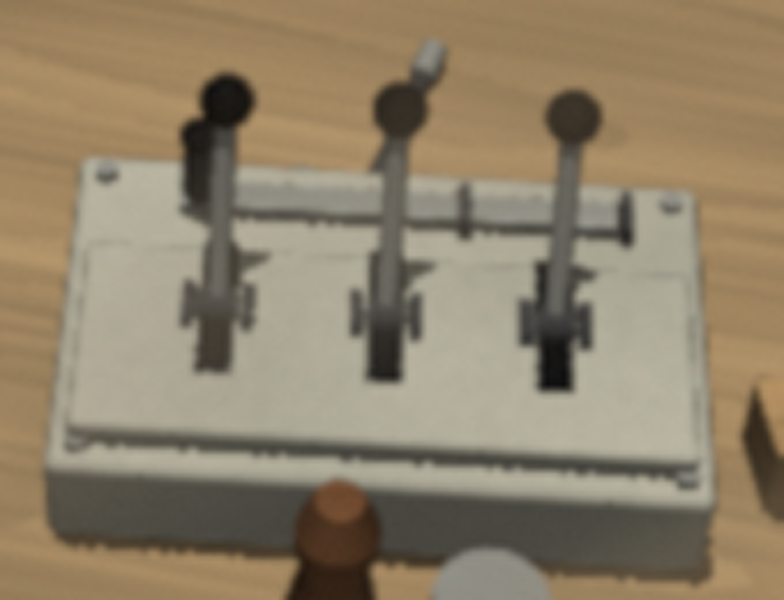

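```bash
python3 - <<'E'
from rig import robot
from h import *
m=robot.camera_model("top");s=robot.camera_model("scene")
f=lambda x,y:(195+(x+.5)/4.612-.5,195+(y+.5)/4.615-.5)
g=lambda x,y:(280+(x+.5)/4.612-.5,185+(y+.5)/4.615-.5)
def tri(a,b):
    A=[];B=[]
    for mm,(u,v) in((m,a),(s,b)):
        p=ray(mm,u,v,0);q=ray(mm,u,v,.3);d=(q-p)/np.linalg.norm(q-p)
        P=np.eye(3)-np.outer(d,d);A.append(P);B.append(P@p)
    A=np.vstack(A);B=np.hstack(B);return np.linalg.lstsq(A,B,rcond=None)[0]
T=[(208,391),(377,357),(549,330)];S=[(573,118),(400,110),(227,101)]
b=[]
for t,q in zip(T,S):
    b.append(ray(m,*f(*t),.172));print("ball",b[-1],"scene",ray(s,*g(*q),.172),"tri",tri(f(*t),g(*q)))
print("cap",ray(m,*f(587,400),.117))
C=[(58,162,.06),(655,72,.06),(712,450,.06),(112,542,.06)]
P=[ray(m,*f(x,y),z) for x,y,z in C]
for p in P:print("corner",p)
print([np.linalg.norm(P[i]-P[i-1]) for i in range(4)])
c=sum(P)/4
yv=(P[0]-P[1])+(P[3]-P[2]);yaw=np.arctan2(-yv[0],yv[1]);
X=np.array([np.cos(yaw),np.sin(yaw),0]);Y=np.array([-X[1],X[0],0])
o=c+.01*X;print("yaw edges",yaw,"origin",o)
d=b[0]-b[2];print("yaw balls",np.arctan2(-d[0],d[1]),np.linalg.norm(d),[ (np.dot(x-o,X),np.dot(x-o,Y)) for x in b])
E
```

```text
ball [0.48906924 0.07846913 0.172     ] scene [0.49143796 0.08018959 0.172     ] tri [0.48913095 0.07949463 0.16944511]
ball [ 0.50613927 -0.0040131   0.172     ] scene [ 0.50598122 -0.00330742  0.172     ] tri [ 0.5060778  -0.00365801  0.17201288]
ball [ 0.51984741 -0.08841027  0.172     ] scene [ 0.51989966 -0.08718552  0.172     ] tri [ 0.51975813 -0.08782185  0.17173699]
cap [ 0.48878435 -0.10760724  0.117     ]
corner [0.61933949 0.17864437 0.06      ]
corner [ 0.67072906 -0.14417184  0.06      ]
corner [ 0.46580588 -0.1748407   0.06      ]
corner [0.41582477 0.14356405 0.06      ]
[np.float64(0.2065160318732486), np.float64(0.32688101014871623), np.float64(0.20720542554870428), np.float64(0.3223037243272817)]
yaw edges 0.15679247796394657 origin [0.55280213 0.00236048 0.06      ]
yaw balls 0.1823840512166765 0.16969393101321736 [(np.float64(-0.051066662082807905), np.float64(0.08512698956947314)), (np.float64(-0.04708569711038747), np.float64(0.0009910496205052998)), (np.float64(-0.04672440143142166), np.float64(-0.0845113757703108))]
```

>>> {"name": "arm_command", "arguments": {"targets": [[-4, -4, 0, -0.15, 0], [-8, -8, 0, -0.3, 0], [-12, -12, 0, -0.45, 0], [-16, -16, 0, -0.61, 0], [-20, -20, 0, -0.61, 0]], "newtons": 10}}

```text
time: 0.72
position: [0.3668, 0.2919, 0.1831]
tool_rot: [-0.078, 0.997, -0.0, -0.0]
ft_force: [0.8, 0.3, -0.2]
grip_width: 0.0446
```

```bash
cat > w.py <<'E'
# where: TCP in frame coords, and delta (tool axes, cm) to frame target given as args x y z(mm)
import sys,numpy as np
from rig import robot
from scipy.spatial.transform import Rotation as R
yaw=.157;o=np.array([.5528,.0024,0]);X=np.array([np.cos(yaw),np.sin(yaw),0]);Y=np.array([-X[1],X[0],0]);F=np.array([X,Y,[0,0,1]])
s=robot.get_obs();p=np.array(s["position"]);M=R.from_quat(s["tool_rot"]).as_matrix()
print("t",s["time"],"frame mm",np.round(F@(p-o)*1000,1),"F frame",np.round(F@s["ft_force"],2),"tool axes in frame",np.round(F@M,3).tolist(),"w",s["grip_width"])
a=np.arctan2(M[1,0],M[0,0]);e=(np.pi+yaw-a+np.pi)%(2*np.pi)-np.pi;print("spin needed",round(-e,3))
if len(sys.argv)>3:
    t=np.array([float(v) for v in sys.argv[1:4]])/1000
    print("d cm",np.round(M.T@(o+F.T@t-p)*100,2))
E
python3 w.py -95 85 162
```

```text
t 0.725 frame mm [-138.4  315.   183.1] F frame [ 0.87  0.18 -0.21] tool axes in frame [[-1.0, 0.001, -0.0], [0.001, 1.0, -0.0], [0.0, -0.0, -1.0]] w 0.044562143887513485
spin needed -0.001
d cm [ -4.38 -22.99   2.11]
```

>>> {"name": "arm_command", "arguments": {"targets": [[-1, -5, 0.5, 0, 0], [-2, -10, 1, 0, 0], [-3, -15, 1.5, 0, 0], [-4, -20, 2, 0, 0], [-4.3, -23, 2.1, 0, 0]]}}

```text
time: 1.35
position: [0.4451, 0.0707, 0.1619]
tool_rot: [-0.076, 0.997, -0.0, -0.0]
ft_force: [-0.5, 0.4, -0.5]
grip_width: 0.002
```

>>> {"name": "arm_command", "arguments": {"targets": [[0, 0, 0, 0, 0], [0, 0, 0, 0, 0]]}}

```text
time: 1.6
position: [0.4437, 0.0734, 0.1621]
tool_rot: [-0.077, 0.997, 0.0, -0.001]
ft_force: [0.5, 0.9, 0.4]
grip_width: 0.0004
```

```bash
python3 w.py -59 85 162
python3 - <<'E'
from rig import robot
import cv2
p,d=robot.camera("top");cv2.imwrite("pics/t1.png",cv2.resize(p[190:330,190:370,::-1],(720,560)))
E
```

```text
t 1.6 frame mm [-96.6  87.2 162.1] F frame [0.68 0.83 0.45] tool axes in frame [[-1.0, 0.003, -0.001], [0.003, 1.0, 0.001], [0.001, 0.001, -1.0]] w 0.0003923879414396579
spin needed -0.003
d cm [-3.76 -0.21  0.  ]
```

View pics/t1.png

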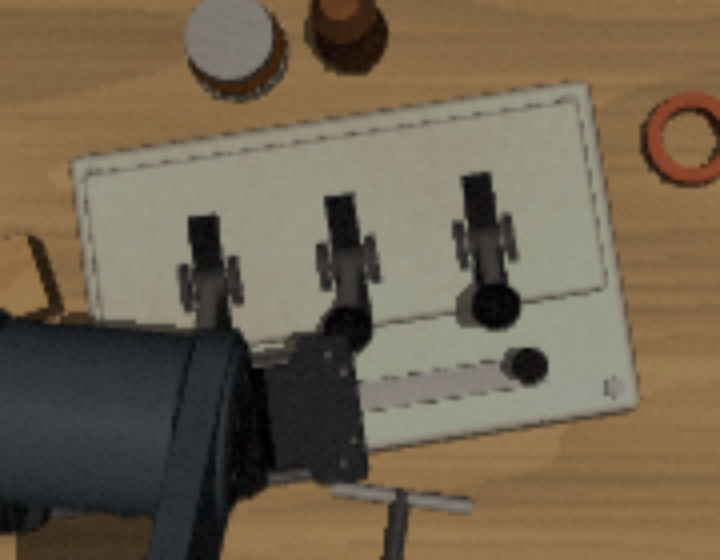

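>>> {"name": "arm_command", "arguments": {"targets": [[-1.2, -0.2, 0, 0, 0], [-2.0, -0.2, 0, 0, 0], [-2.6, -0.2, 0, 0, 0], [-3.1, -0.2, 0, 0, 0], [-3.1, -0.2, 0, 0, 0]]}}

```text
time: 2.28
position: [0.4758, 0.0758, 0.1622]
tool_rot: [-0.077, 0.997, -0.0, 0.0]
ft_force: [0.4, -0.2, 0.0]
grip_width: 0.0005
```

```bash
python3 w.py -59 85 162
```

```text
t 2.275 frame mm [-64.6  84.5 162.2] F frame [ 0.34 -0.22  0.03] tool axes in frame [[-1.0, 0.003, 0.0], [0.003, 1.0, -0.0], [-0.0, -0.0, -1.0]] w 0.0005186184608284692
spin needed -0.003
d cm [-0.56  0.05  0.02]
```

>>> {"name": "arm_command", "arguments": {"targets": [[-0.4, 0, 0, 0, 0], [-0.7, 0, 0, 0, 0], [-0.7, 0, 0, 0, 0]]}}

```text
time: 2.65
position: [0.4826, 0.0767, 0.1623]
tool_rot: [-0.077, 0.997, -0.0, 0.0]
ft_force: [-0.2, -1.2, 0.1]
grip_width: 0.0
```

```bash
python3 w.py -59 85 162
```

```text
t 2.65 frame mm [-57.7  84.4 162.3] F frame [-0.42 -1.2   0.1 ] tool axes in frame [[-1.0, 0.003, 0.0], [0.003, 1.0, -0.0], [-0.0, -0.0, -1.0]] w 2.4271077440786936e-05
spin needed -0.003
d cm [0.13 0.06 0.03]
```

```bash
python3 - <<'E'
from rig import robot
import cv2
p,d=robot.camera("scene");cv2.imwrite("pics/s2.png",cv2.resize(p[170:310,280:460,::-1],(720,560),interpolation=cv2.INTER_CUBIC))
E
```

```text
(no output)
```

View pics/s2.png

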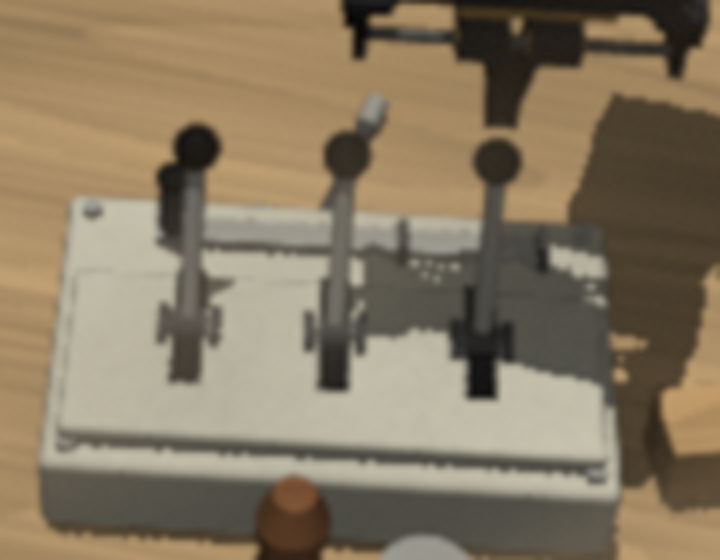

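```bash
python3 - <<'E'
from rig import robot
from h import *
s=robot.camera_model("scene");p=np.array(robot.get_obs()["position"])
u,v=proj(s,p);print("tcp crop px",(u-280)*4,(v-170)*4)
p2=p.copy();p2[2]+=.07;u,v=proj(s,p2);print((u-280)*4,(v-170)*4)
u,v=proj(s,[.489,.0795,.172]);print("ball0 crop px",(u-280)*4,(v-170)*4)
_,d=robot.camera("scene")
for c in((502,110),(502,118),(502,80),(498,160),(347,155)):
    u,v=280+c[0]/4,170+c[1]/4;z=d[int(round(v)),int(round(u))]
    K=s["mtx"];E=np.array(s["extrinsics"]);q=np.array([(u-K[0][2])/K[0][0]*z,-(v-K[1][2])/K[1][1]*z,-z]);print(c,z,E[:3,:3].T@(q-E[:3,3]))
E
```

```text
tcp crop px 489.6224733532199 160.2074452015438
503.85226391808146 72.04440615807141
ball0 crop px 494.78052537177837 157.4660602433621
(502, 110) 1.3537964 [0.49215009 0.0792768  0.2130099 ]
(502, 118) 1.3573819 [0.49282929 0.0800008  0.20757931]
(502, 80) 1.3371247 [0.49211248 0.07665792 0.23550014]
(498, 160) 1.3746508 [0.49827342 0.08170241 0.17991134]
(347, 155) 1.364669 [ 0.52188424 -0.00059947  0.18779097]
```

```bash
python3 - <<'E'
from rig import robot
import cv2,numpy as np
p,d=robot.camera("scene");a=cv2.resize(p[165:225,360:440,::-1],(800,600),interpolation=cv2.INTER_NEAREST)
cv2.imwrite("pics/s3.png",cv2.convertScaleAbs(a,alpha=1.8))
print(np.round(d[190:220,404],3));print(d[190:220,370].round(3))
p,d=robot.camera("wrist");cv2.imwrite("pics/w3.png",p[:,:,::-1])
E
```

```text
[1.334 1.34  1.343 1.342 1.348 1.348 1.347 1.35  1.354 1.353 1.359 1.362
 1.65  1.638 1.381 1.376 1.374 1.371 1.372 1.369 1.372 1.372 1.368 1.376
 1.378 1.376 1.387 1.384 1.386 1.386]
[1.668 1.667 1.666 1.66  1.656 1.661 1.653 1.63  1.637 1.628 1.622 1.627
 1.619 1.615 1.378 1.369 1.374 1.372 1.367 1.375 1.369 1.374 1.375 1.385
 1.615 1.61  1.605 1.604 1.601 1.602]
```

View pics/s3.png

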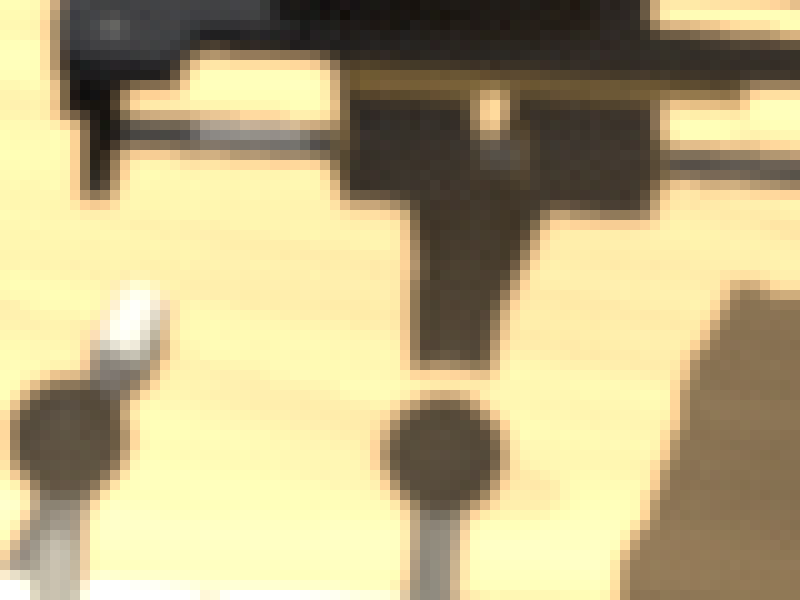

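View pics/w3.png

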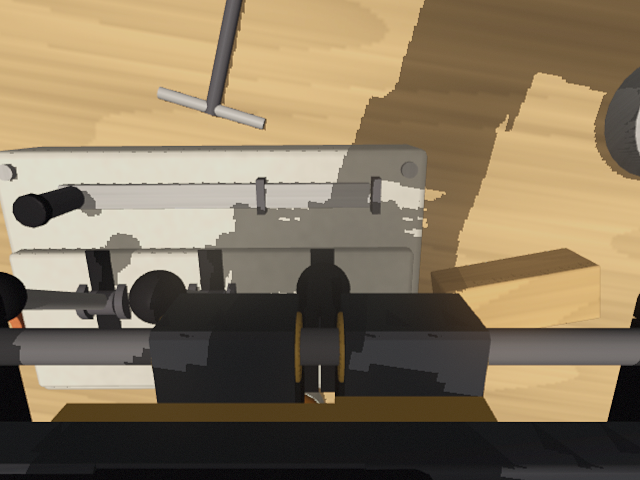

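```bash
python3 - <<'E'
from rig import robot
from h import *
import cv2
m=robot.camera_model("wrist");o=robot.get_obs();p=np.array(o["position"])
E=np.array(m["extrinsics"]);print("cam",-E[:3,:3].T@E[:3,3],"axis",-E[2,:3],m["mtx"])
for h in(0,.019,.04,.07,.1):print(h,proj(m,p+[0,0,h]))
print("ball1 start",proj(m,[.489,.0795,.172]),"ball2",proj(m,[.506,-.0037,.172]))
_,d=robot.camera("wrist")
for v in range(260,480,12):print(v,d[v,[230,300,310,323,335,345,420]].round(3))
E
```

```text
cam [0.40528287 0.06434347 0.36492458] axis [ 0.27928525  0.04398822 -0.95920008] [[402.88863322   0.         319.23321989]
 [  0.         402.88863322 235.14928192]
 [  0.           0.           1.        ]]
0 (np.float64(319.89884579957686), np.float64(267.41923623958587))
0.019 (np.float64(319.9870790369484), np.float64(281.3064420546335))
0.04 (np.float64(320.10561470584975), np.float64(299.9630082137734))
0.07 (np.float64(320.3304451774666), np.float64(335.34952610486636))
0.1 (np.float64(320.6626581791736), np.float64(387.63719531634825))
ball1 start (np.float64(323.113274228168), np.float64(287.24020549083133)) ball2 (np.float64(160.50629209203998), np.float64(294.44845481789395))
260 [0.306 0.307 0.307 0.306 0.306 0.306 0.328]
272 [0.309 0.309 0.203 0.199 0.201 0.31  0.389]
284 [0.31  0.168 0.171 0.171 0.168 0.201 0.393]
296 [0.093 0.156 0.159 0.159 0.156 0.094 0.094]
308 [0.087 0.146 0.15  0.149 0.149 0.087 0.088]
320 [0.083 0.087 0.141 0.14  0.    0.082 0.083]
332 [0.078 0.085 0.087 0.087 0.087 0.079 0.077]
344 [0.077 0.086 0.086 0.085 0.084 0.078 0.077]
356 [0.079 0.085 0.085 0.085 0.085 0.078 0.078]
368 [0.079 0.084 0.131 0.131 0.13  0.    0.079]
380 [0.08  0.086 0.131 0.13  0.129 0.081 0.08 ]
392 [0.081 0.102 0.133 0.132 0.13  0.081 0.081]
404 [0.078 0.078 0.078 0.079 0.079 0.078 0.079]
416 [0.077 0.075 0.076 0.076 0.076 0.074 0.075]
428 [0.07  0.07  0.07  0.071 0.071 0.07  0.07 ]
440 [0.067 0.067 0.068 0.067 0.068 0.067 0.068]
452 [0.065 0.064 0.065 0.065 0.066 0.067 0.066]
464 [0.064 0.063 0.062 0.063 0.062 0.064 0.063]
476 [0.061 0.06  0.061 0.06  0.061 0.06  0.061]
```

```bash
python3 - <<'E'
from rig import robot
from h import *
from scipy.spatial.transform import Rotation as R
o=robot.get_obs();p=np.array(o["position"]);M=R.from_quat(o["tool_rot"]).as_matrix()
for n in("wrist","scene"):
    m=robot.camera_model(n);_,d=robot.camera(n)
    E=np.array(m["extrinsics"]);K=np.array(m["mtx"])
    v,u=np.mgrid[:480,:640];z=d
    q=np.stack([(u-K[0,2])/K[0,0]*z,-(v-K[1,2])/K[1,1]*z,-z],-1)
    w=(q-E[:3,3])@E[:3,:3];t=(w-p)@M*1000
    ok=(d>0)&(abs(t[...,1])<25)&(abs(t[...,0])<40)&(t[...,2]>-110)&(t[...,2]<40)
    print(n,ok.sum())
    for lo in range(-110,40,6):
        k=ok&(t[...,2]>=lo)&(t[...,2]<lo+6)
        if k.sum():print(lo,k.sum(),"x",np.percentile(t[k][:,0],[2,50,98]).round(0),"y",np.percentile(t[k][:,1],[2,98]).round(0))
E
```

```text
wrist 3642
-110 63 x [0. 5. 9.] y [-5.  5.]
-104 72 x [-5.  1.  9.] y [-5.  5.]
-98 52 x [-10.  -4.   5.] y [-5.  5.]
-92 791 x [-9. -4.  1.] y [-5.  5.]
-86 89 x [ 9. 10. 12.] y [-6.  5.]
-80 270 x [ 9. 10. 12.] y [-6.  6.]
-74 271 x [ 9. 10. 12.] y [-7.  7.]
-68 333 x [ 6. 10. 12.] y [-8.  7.]
-62 275 x [ 9. 10. 12.] y [-8.  8.]
-56 269 x [ 9. 10. 12.] y [-9.  9.]
-50 240 x [ 9. 10. 12.] y [-9.  8.]
-44 142 x [ 9. 10. 11.] y [-9.  9.]
-26 102 x [-16.  -3.   3.] y [-1. 11.]
-20 444 x [-7.  3.  6.] y [-7. 14.]
-14 211 x [-5.  4.  6.] y [-10.  15.]
-8 18 x [1. 4. 5.] y [-8. 11.]
scene 404
-110 1 x [-3. -3. -3.] y [6. 6.]
-98 6 x [-13. -11.   6.] y [4. 8.]
-92 24 x [-15. -12.  -2.] y [-12.  14.]
-86 26 x [-15. -12.  -8.] y [-12.  14.]
-80 22 x [-14. -10.  -6.] y [-11.  13.]
-74 24 x [-15. -11.  -5.] y [-9. 12.]
-68 19 x [-16. -12.  -9.] y [-8.  9.]
-62 17 x [-17. -12.  -6.] y [-8.  8.]
-56 18 x [-15. -12.   1.] y [-8. 10.]
-50 20 x [-15. -11.   5.] y [-9.  9.]
-44 12 x [-13. -10.  -7.] y [-7.  9.]
-32 5 x [-19. -16. -13.] y [-2.  7.]
-26 47 x [-23. -14.  -3.] y [-6. 12.]
-20 40 x [-24. -17.  -5.] y [-10.  15.]
-14 18 x [-23. -20. -15.] y [-8. 13.]
-8 13 x [-24. -22. -15.] y [-8. 10.]
-2 10 x [-28. -20. -16.] y [-3.  8.]
4 14 x [-26. -21. -15.] y [-3.  8.]
10 20 x [-32. -27. -21.] y [-2.  7.]
16 12 x [-35. -31. -22.] y [-1.  8.]
22 15 x [-39. -33. -28.] y [-3.  8.]
28 12 x [-39. -33. -31.] y [-2.  8.]
34 9 x [-40. -39. -34.] y [-2.  7.]
```

>>> {"name": "arm_command", "arguments": {"targets": [[2, 0, 0, 0, 0], [4, 0, 0, 0, 0], [4, 0, 2, 0, 0], [4, 0, 4, 0, 0], [4, 0, 4, 0, 0]]}}

```text
time: 3.62
position: [0.4415, 0.0707, 0.1214]
tool_rot: [-0.077, 0.997, 0.0, -0.002]
ft_force: [0.4, 0.7, 0.4]
grip_width: 0.0006
```

```bash
cat > tip.py <<'E'
from rig import robot
from h import *
import cv2,sys
from scipy.spatial.transform import Rotation as R
o=robot.get_obs();p=np.array(o["position"]);M=R.from_quat(o["tool_rot"]).as_matrix()
m=robot.camera_model("wrist");im,d=robot.camera("wrist")
cv2.imwrite(f"pics/{sys.argv[1]}w.png",im[:,:,::-1])
E=np.array(m["extrinsics"]);K=np.array(m["mtx"])
v,u=np.mgrid[:480,:640]
q=np.stack([(u-K[0,2])/K[0,0]*d,-(v-K[1,2])/K[1,1]*d,-d],-1)
w=(q-E[:3,3])@E[:3,:3];t=(w-p)@M*1000
k=(d>0)&(abs(t[...,1])<12)&(abs(t[...,0]-10)<4)&(t[...,2]>-110)&(t[...,2]<30)
print("tip z world",p[2]-np.percentile(t[k][:,2],99)/1000,"reported",p[2])
im,_=robot.camera("scene");cv2.imwrite(f"pics/{sys.argv[1]}s.png",cv2.resize(im[160:310,270:470,::-1],(800,600),interpolation=cv2.INTER_CUBIC))
E
python3 tip.py a;python3 w.py -70 85 122
```

```text
tip z world 0.16184131044734884 reported 0.12137551442953062
t 3.725 frame mm [-97.8  84.5 122.5] F frame [ 0.75 -0.57  0.79] tool axes in frame [[-1.0, 0.003, 0.0], [0.003, 1.0, -0.0], [-0.0, -0.0, -1.0]] w 0.0003520925806957631
spin needed -0.003
d cm [-2.78  0.06  0.05]
```

View pics/as.png

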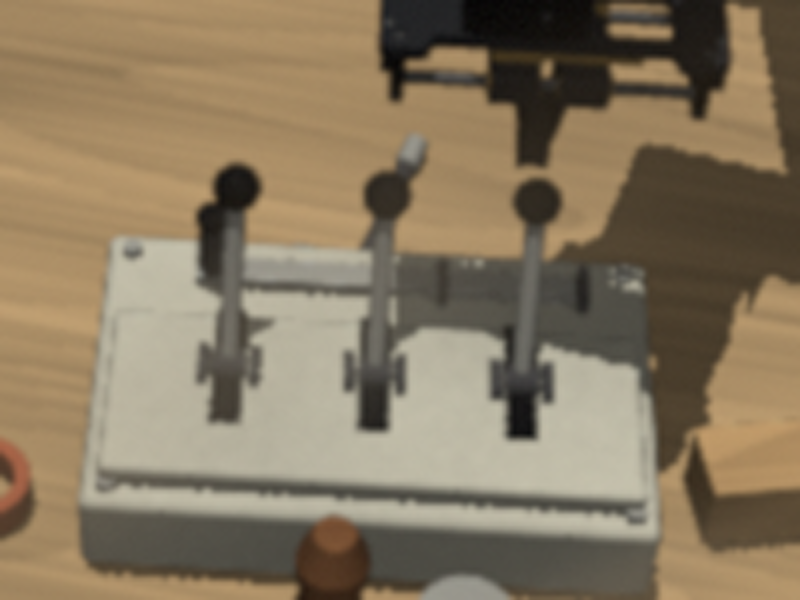

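View pics/aw.png

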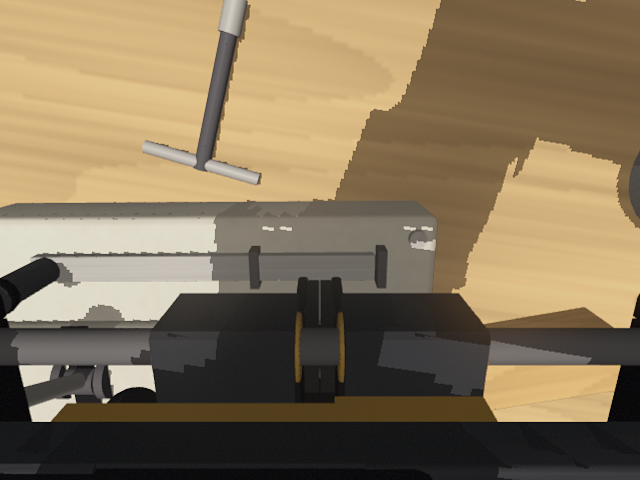

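>>> {"name": "arm_command", "arguments": {"targets": [[-1.2, 0, 0, 0, 0], [-2.0, 0, 0, 0, 0], [-2.5, 0, 0, 0, 0], [-3.0, 0, 0, 0, 0], [-3.0, 0, 0, 0, 0]]}}

```text
time: 4.35
position: [0.4709, 0.0758, 0.1221]
tool_rot: [-0.077, 0.997, 0.001, -0.002]
ft_force: [-3.8, 1.8, 2.6]
grip_width: 0.0006
```

```bash
python3 w.py -59 85 122; python3 w.py|head -1;python3 tip.py b
```

```text
t 4.35 frame mm [-69.4  85.3 122.1] F frame [-3.51  2.4   2.61] tool axes in frame [[-1.0, 0.003, -0.003], [0.003, 1.0, 0.001], [0.003, 0.001, -1.0]] w 0.0006263592067661211
spin needed -0.003
d cm [-1.04 -0.03  0.  ]
t 4.35 frame mm [-69.4  85.3 122.1] F frame [-3.51  2.4   2.61] tool axes in frame [[-1.0, 0.003, -0.003], [0.003, 1.0, 0.001], [0.003, 0.001, -1.0]] w 0.0006263592067661211
tip z world 0.16256845954314653 reported 0.12205444011012578
```

View pics/bs.png

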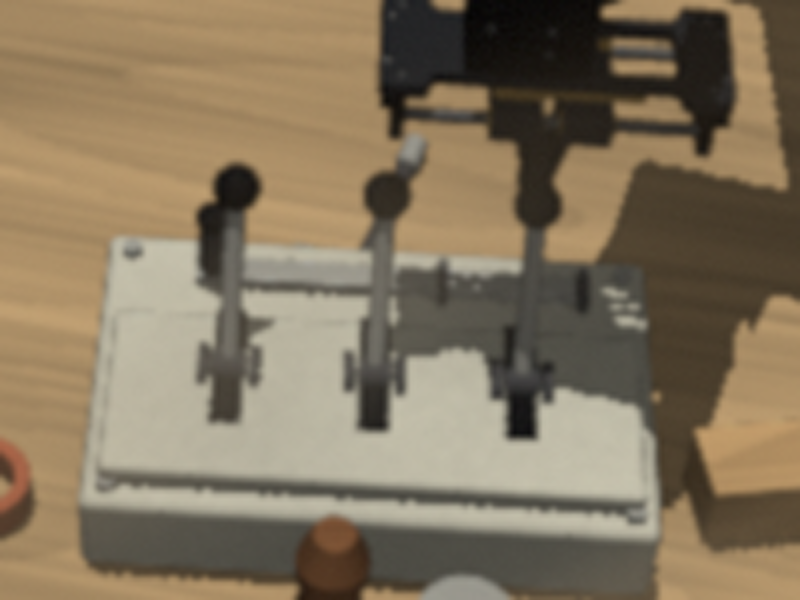

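>>> {"name": "arm_command", "arguments": {"targets": [[-0.2, 0, 0, 0, 0], [-0.4, 0, 0, 0, 0], [-0.4, 0, 0, 0, 0]]}}

```text
time: 4.82
position: [0.4757, 0.0761, 0.1223]
tool_rot: [-0.077, 0.997, 0.0, -0.001]
ft_force: [-4.4, 1.1, 4.1]
grip_width: 0.0004
```

```bash
python3 w.py
```

```text
t 4.825 frame mm [-64.6  84.8 122.3] F frame [-4.21  1.81  4.13] tool axes in frame [[-1.0, 0.003, -0.001], [0.003, 1.0, 0.001], [0.001, 0.001, -1.0]] w 0.0004051983561756386
spin needed -0.003
```

>>> {"name": "arm_command", "arguments": {"targets": [[-0.2, 0, 0, 0, 0], [-0.3, 0, 0, 0, 0], [-0.3, 0, 0, 0, 0]]}}

```text
time: 5.2
position: [0.4786, 0.0763, 0.1222]
tool_rot: [-0.077, 0.997, 0.0, -0.001]
ft_force: [-4.3, 1.2, 4.1]
grip_width: 0.0005
```

```bash
python3 w.py; python3 tip.py c
```

```text
t 5.2 frame mm [-61.8  84.6 122.2] F frame [-4.1   1.87  4.11] tool axes in frame [[-1.0, 0.003, -0.002], [0.003, 1.0, 0.0], [0.002, 0.0, -1.0]] w 0.0005425785616430092
spin needed -0.003
tip z world 0.1625630942623394 reported 0.12219495350688506
```

View pics/cs.png

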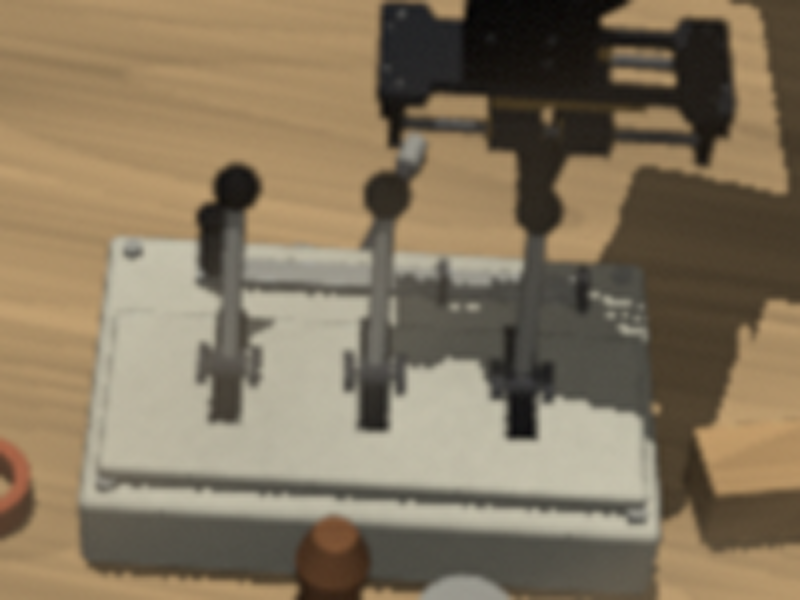

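>>> {"name": "arm_command", "arguments": {"targets": [[-0.3, 0, 0, 0, 0], [-0.6, 0, 0, 0, 0], [-0.6, 0, 0, 0, 0]]}}

```text
time: 5.68
position: [0.4809, 0.0772, 0.1218]
tool_rot: [-0.077, 0.997, 0.0, -0.004]
ft_force: [-10.7, -0.2, 7.9]
grip_width: 0.0004
```

```bash
python3 w.py
```

```text
t 5.675 frame mm [-59.3  85.2 121.8] F frame [-10.55   1.46   7.95] tool axes in frame [[-1.0, 0.002, -0.009], [0.002, 1.0, 0.001], [0.009, 0.001, -1.0]] w 0.000414582716542816
spin needed -0.002
```

>>> {"name": "arm_command", "arguments": {"targets": [[2, 0, 0, 0, 0], [4.3, 0, 0, 0, 0], [4.3, -4.2, 0, 0, 0], [4.3, -8.5, 0, 0, 0], [4.3, -8.5, 0, 0, 0]]}}

```text
time: 6.3
position: [0.4599, -0.017, 0.1228]
tool_rot: [-0.075, 0.997, -0.002, 0.003]
ft_force: [-0.1, 0.0, -0.1]
grip_width: 0.0008
```

```bash
python3 w.py -62 0 122
```

```text
t 6.3 frame mm [-94.8  -4.6 122.8] F frame [-0.14  0.04 -0.1 ] tool axes in frame [[-1.0, 0.007, 0.006], [0.007, 1.0, -0.004], [-0.006, -0.004, -1.0]] w 0.0008056763463873348
spin needed -0.007
d cm [-3.28  0.49  0.1 ]
```

>>> {"name": "arm_command", "arguments": {"targets": [[-1, 0.2, 0, 0, 0], [-1.7, 0.2, 0, 0, 0], [-2.3, 0.2, 0, 0, 0], [-2.8, 0.2, 0, 0, 0], [-2.8, 0.2, 0, 0, 0]]}}

```text
time: 6.92
position: [0.4829, -0.0066, 0.1221]
tool_rot: [-0.077, 0.997, 0.0, -0.001]
ft_force: [-0.4, 0.4, 0.2]
grip_width: 0.0003
```

```bash
python3 w.py
```

```text
t 6.925 frame mm [-70.5   2.  122.1] F frame [-0.34  0.44  0.23] tool axes in frame [[-1.0, 0.002, -0.001], [0.002, 1.0, 0.0], [0.001, 0.0, -1.0]] w 0.00033680969515508083
spin needed -0.002
```

>>> {"name": "arm_command", "arguments": {"targets": [[-0.3, 0, 0, 0, 0], [-0.4, 0, 0, 0, 0], [-0.4, 0, 0, 0, 0]]}}

```text
time: 7.3
position: [0.4864, -0.0064, 0.1223]
tool_rot: [-0.077, 0.997, 0.0, -0.001]
ft_force: [-4.6, 0.3, 3.3]
grip_width: 0.0006
```

```bash
python3 w.py
```

```text
t 7.3 frame mm [-67.    1.7 122.3] F frame [-4.47  1.04  3.28] tool axes in frame [[-1.0, 0.003, -0.001], [0.003, 1.0, 0.0], [0.001, 0.0, -1.0]] w 0.0006043409290487235
spin needed -0.003
```

>>> {"name": "arm_command", "arguments": {"targets": [[-0.3, 0, 0, 0, 0], [-0.6, 0, 0, 0, 0], [-0.6, 0, 0, 0, 0]]}}

```text
time: 7.68
position: [0.4931, -0.0056, 0.1223]
tool_rot: [-0.077, 0.997, 0.0, -0.0]
ft_force: [-4.9, -0.6, 4.5]
grip_width: 0.0009
```

```bash
python3 w.py
```

```text
t 7.675 frame mm [-60.2   1.5 122.3] F frame [-4.91  0.2   4.53] tool axes in frame [[-1.0, 0.003, -0.0], [0.003, 1.0, 0.0], [0.0, 0.0, -1.0]] w 0.000877326299240705
spin needed -0.003
```

>>> {"name": "arm_command", "arguments": {"targets": [[-0.2, 0, 0, 0, 0], [-0.4, 0, 0, 0, 0], [-0.4, 0, 0, 0, 0]]}}

```text
time: 8.05
position: [0.4945, -0.0051, 0.1222]
tool_rot: [-0.077, 0.997, 0.0, -0.003]
ft_force: [-9.2, -3.2, 7.9]
grip_width: 0.0006
```

```bash
python3 w.py
```

```text
t 8.05 frame mm [-58.8   1.7 122.2] F frame [-9.59 -1.7   7.91] tool axes in frame [[-1.0, 0.002, -0.005], [0.002, 1.0, 0.0], [0.005, 0.0, -1.0]] w 0.0005844918110080688
spin needed -0.002
```

>>> {"name": "arm_command", "arguments": {"targets": [[2, 0, 0, 0, 0], [4.3, 0, 0, 0, 0], [4.3, -4.2, 0, 0, 0], [4.3, -8.6, 0, 0, 0], [4.3, -8.6, 0, 0, 0]]}}

```text
time: 8.68
position: [0.4718, -0.1003, 0.1227]
tool_rot: [-0.075, 0.997, -0.002, 0.003]
ft_force: [0.6, 0.7, 0.8]
grip_width: 0.0004
```

>>> {"name": "arm_command", "arguments": {"targets": [[-1, 0, 0, 0, 0], [-2.0, 0, 0, 0, 0], [-2.6, 0, 0, 0, 0], [-3.1, 0, 0, 0, 0], [-3.1, 0, 0, 0, 0]]}}

```text
time: 9.3
position: [0.4978, -0.091, 0.1221]
tool_rot: [-0.077, 0.997, 0.0, -0.001]
ft_force: [-1.8, 0.9, 1.4]
grip_width: 0.0005
```

```bash
python3 w.py
```

```text
t 9.3 frame mm [-69.  -83.6 122.1] F frame [-1.67  1.13  1.36] tool axes in frame [[-1.0, 0.002, -0.001], [0.002, 1.0, 0.001], [0.001, 0.001, -1.0]] w 0.0005057718360173644
spin needed -0.002
```

>>> {"name": "arm_command", "arguments": {"targets": [[-0.3, 0, 0, 0, 0], [-0.6, 0, 0, 0, 0], [-0.6, 0, 0, 0, 0]]}}

```text
time: 9.68
position: [0.5042, -0.0905, 0.1222]
tool_rot: [-0.077, 0.997, 0.0, -0.0]
ft_force: [-3.8, 0.9, 3.1]
grip_width: 0.0003
```

```bash
python3 w.py
```

```text
t 9.675 frame mm [-62.6 -84.1 122.2] F frame [-3.61  1.5   3.05] tool axes in frame [[-1.0, 0.003, -0.0], [0.003, 1.0, 0.001], [0.0, 0.001, -1.0]] w 0.0003026335246056473
spin needed -0.003
```

>>> {"name": "arm_command", "arguments": {"targets": [[-0.3, 0, 0, 0, 0], [-0.6, 0, 0, 0, 0], [-0.6, 0, 0, 0, 0]]}}

```text
time: 10.05
position: [0.5111, -0.0899, 0.1222]
tool_rot: [-0.077, 0.997, -0.0, 0.001]
ft_force: [-2.8, 1.5, 1.4]
grip_width: 0.0007
```

```bash
python3 w.py
```

```text
t 10.05 frame mm [-55.7 -84.7 122.2] F frame [-2.54  1.94  1.41] tool axes in frame [[-1.0, 0.003, 0.001], [0.003, 1.0, -0.0], [-0.001, -0.0, -1.0]] w 0.0006824964905136695
spin needed -0.003
```

>>> {"name": "arm_command", "arguments": {"targets": [[-1.5, 0, 0, 0, 0], [-3, 0, 0, 0, 0], [-4.5, 0, 0, 0, 0], [-6, 0, 0, 0, 0], [-7, 0, 0, 0, 0]]}}

```text
time: 10.68
position: [0.5805, -0.0791, 0.1218]
tool_rot: [-0.077, 0.997, -0.0, -0.0]
ft_force: [-2.2, -0.2, -1.4]
grip_width: 0.0005
```

>>> {"name": "arm_command", "arguments": {"targets": [[-0.3, 0, 0, 0, 0], [-0.6, 0, 0, 0, 0], [-0.8, 0, 0, 0, 0], [-0.8, 0, 0, 0, 0]]}}

```text
time: 11.18
position: [0.5872, -0.0778, 0.1222]
tool_rot: [-0.077, 0.997, 0.0, -0.0]
ft_force: [-2.6, 0.5, -0.5]
grip_width: 0.0003
```

```bash
python3 w.py;python3 tip.py d
```

```text
t 11.175 frame mm [ 21.4 -84.6 122.2] F frame [-2.48  0.87 -0.55] tool axes in frame [[-1.0, 0.003, -0.0], [0.003, 1.0, 0.0], [0.0, 0.0, -1.0]] w 0.0002901357511769845
spin needed -0.003
tip z world 0.09845944671315363 reported 0.12224010619099773
```

View pics/ds.png

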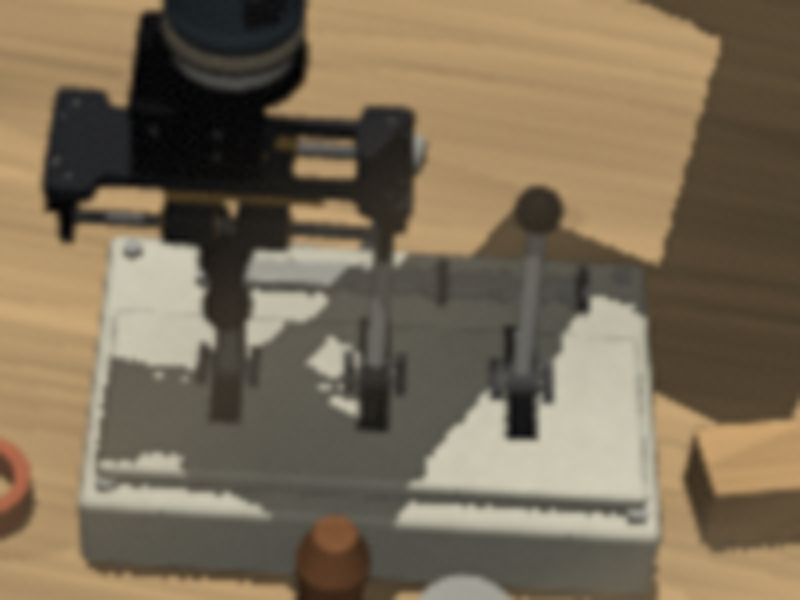

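>>> {"name": "arm_command", "arguments": {"targets": [[-0.3, 0, 0, 0, 0], [-0.6, 0, 0, 0, 0], [-0.6, 0, 0, 0, 0]]}}

```text
time: 11.65
position: [0.5938, -0.077, 0.1223]
tool_rot: [-0.077, 0.997, -0.0, 0.0]
ft_force: [-1.1, 0.9, -0.6]
grip_width: 0.0009
```

```bash
python3 w.py
```

```text
t 11.65 frame mm [ 28.1 -84.8 122.3] F frame [-0.93  1.04 -0.63] tool axes in frame [[-1.0, 0.003, 0.001], [0.003, 1.0, -0.0], [-0.001, -0.0, -1.0]] w 0.0009446134463856214
spin needed -0.003
```

>>> {"name": "arm_command", "arguments": {"targets": [[-0.2, 0, 0, 0, 0], [-0.4, 0, 0, 0, 0], [-0.4, 0, 0, 0, 0]]}}

```text
time: 12.02
position: [0.5963, -0.0764, 0.1218]
tool_rot: [-0.077, 0.997, 0.0, -0.001]
ft_force: [-3.0, -1.2, -2.3]
grip_width: 0.0008
```

```bash
python3 w.py
```

```text
t 12.025 frame mm [ 30.6 -84.7 121.8] F frame [-3.12 -0.69 -2.33] tool axes in frame [[-1.0, 0.003, -0.002], [0.003, 1.0, 0.0], [0.002, 0.0, -1.0]] w 0.0008216030694606496
spin needed -0.003
```

>>> {"name": "arm_command", "arguments": {"targets": [[4, 0, 0, 0, 0], [8, 0, 0, 0, 0], [12.6, 0, 0, 0, 0], [12.6, 4, 0, 0, 0], [12.6, 8.5, 0, 0, 0]]}}

```text
time: 12.65
position: [0.4622, -0.0124, 0.1234]
tool_rot: [-0.075, 0.997, -0.001, 0.003]
ft_force: [0.8, -1.0, 1.0]
grip_width: 0.0005
```

>>> {"name": "arm_command", "arguments": {"targets": [[0, 0, 0, 0, 0], [-1, 0, 0, 0, 0], [-2, 0, 0, 0, 0], [-2.8, 0, 0, 0, 0], [-2.8, 0, 0, 0, 0]]}}

```text
time: 13.28
position: [0.4885, -0.008, 0.1221]
tool_rot: [-0.077, 0.997, -0.0, 0.0]
ft_force: [0.6, -0.1, -0.1]
grip_width: 0.0
```

```bash
python3 w.py
```

```text
t 13.275 frame mm [-65.1  -0.2 122.1] F frame [ 0.57 -0.16 -0.07] tool axes in frame [[-1.0, 0.003, 0.001], [0.003, 1.0, -0.0], [-0.001, -0.0, -1.0]] w 3.464276475936227e-05
spin needed -0.003
```

>>> {"name": "arm_command", "arguments": {"targets": [[-0.3, 0, 0, 0, 0], [-0.6, 0, 0, 0, 0], [-0.6, 0, 0, 0, 0]]}}

```text
time: 13.65
position: [0.4919, -0.0064, 0.122]
tool_rot: [-0.077, 0.997, 0.0, -0.001]
ft_force: [-2.7, -1.1, 0.8]
grip_width: -0.0
```

```bash
python3 w.py
```

```text
t 13.65 frame mm [-61.5   0.8 122. ] F frame [-2.87 -0.62  0.84] tool axes in frame [[-1.0, 0.003, -0.003], [0.003, 1.0, 0.001], [0.003, 0.001, -1.0]] w -4.56275658320917e-06
spin needed -0.003
```

>>> {"name": "arm_command", "arguments": {"targets": [[-0.2, 0, 0, 0, 0], [-0.3, 0, 0, 0, 0], [-0.3, 0, 0, 0, 0]]}}

```text
time: 14.02
position: [0.4934, -0.0059, 0.1222]
tool_rot: [-0.077, 0.997, 0.0, -0.003]
ft_force: [-6.8, -1.7, 5.2]
grip_width: 0.0004
```

```bash
python3 w.py
```

```text
t 14.025 frame mm [-60.    1.1 122.2] F frame [-7.   -0.59  5.23] tool axes in frame [[-1.0, 0.002, -0.005], [0.002, 1.0, 0.001], [0.005, 0.001, -1.0]] w 0.00043511160865679984
spin needed -0.002
```

>>> {"name": "arm_command", "arguments": {"targets": [[2, 0, 0, 0, 0], [4, 0, 0, 0, 0], [4, 4.2, 0, 0, 0], [4, 8.4, 0, 0, 0], [4, 8.4, 0, 0, 0]]}}

```text
time: 14.65
position: [0.4439, 0.0729, 0.1225]
tool_rot: [-0.079, 0.997, 0.0, 0.001]
ft_force: [0.7, 0.2, 0.5]
grip_width: 0.0004
```

>>> {"name": "arm_command", "arguments": {"targets": [[-1, 0, 0, 0, 0], [-2, 0, 0, 0, 0], [-2.8, 0, 0, 0, 0], [-3.3, 0, 0, 0, 0], [-3.3, 0, 0, 0, 0]]}}

```text
time: 15.28
position: [0.4766, 0.0756, 0.1221]
tool_rot: [-0.077, 0.997, 0.0, -0.0]
ft_force: [-0.8, -0.2, -0.0]
grip_width: 0.0008
```

```bash
python3 w.py
```

```text
t 15.275 frame mm [-63.8  84.2 122.1] F frame [-0.79 -0.09 -0.03] tool axes in frame [[-1.0, 0.003, -0.0], [0.003, 1.0, 0.0], [0.0, 0.0, -1.0]] w 0.0007718279115514048
spin needed -0.003
```

>>> {"name": "arm_command", "arguments": {"targets": [[-0.2, 0, 0, 0, 0], [-0.4, 0, 0, 0, 0], [-0.4, 0, 0, 0, 0]]}}

```text
time: 15.65
position: [0.4792, 0.0767, 0.1222]
tool_rot: [-0.077, 0.997, 0.0, -0.001]
ft_force: [-3.5, -0.8, 2.8]
grip_width: 0.0004
```

```bash
python3 w.py
```

```text
t 15.65 frame mm [-61.1  84.8 122.2] F frame [-3.61 -0.21  2.79] tool axes in frame [[-1.0, 0.003, -0.002], [0.003, 1.0, 0.001], [0.002, 0.001, -1.0]] w 0.0004354993110813006
spin needed -0.003
```

>>> {"name": "arm_command", "arguments": {"targets": [[-0.2, 0, 0, 0, 0], [-0.4, 0, 0, 0, 0], [-0.4, 0, 0, 0, 0]]}}

```text
time: 16.02
position: [0.4846, 0.0774, 0.1223]
tool_rot: [-0.077, 0.997, 0.0, 0.0]
ft_force: [-3.0, 1.7, 2.8]
grip_width: 0.0007
```

```bash
python3 w.py
```

```text
t 16.025 frame mm [-55.6  84.7 122.3] F frame [-2.74  2.13  2.8 ] tool axes in frame [[-1.0, 0.003, 0.001], [0.003, 1.0, 0.0], [-0.001, 0.0, -1.0]] w 0.000664639308047931
spin needed -0.003
```

Lever 1 is free now; I'll throw it as before.

>>> {"name": "arm_command", "arguments": {"targets": [[-1.5, 0, 0, 0, 0], [-3, 0, 0, 0, 0], [-4.5, 0, 0, 0, 0], [-6, 0, 0, 0, 0], [-7, 0, 0, 0, 0]]}}

```text
time: 16.65
position: [0.5545, 0.0878, 0.1218]
tool_rot: [-0.077, 0.997, -0.0, -0.0]
ft_force: [-1.4, -0.2, -1.2]
grip_width: 0.0003
```

>>> {"name": "arm_command", "arguments": {"targets": [[-0.4, 0, 0, 0, 0], [-0.8, 0, 0, 0, 0], [-1.2, 0, 0, 0, 0], [-1.2, 0, 0, 0, 0]]}}

```text
time: 17.15
position: [0.5658, 0.0897, 0.1224]
tool_rot: [-0.077, 0.997, 0.0, 0.0]
ft_force: [-0.6, 1.1, -1.4]
grip_width: 0.0004
```

```bash
python3 w.py
```

```text
t 17.15 frame mm [ 26.5  84.2 122.4] F frame [-0.43  1.18 -1.42] tool axes in frame [[-1.0, 0.003, 0.001], [0.003, 1.0, -0.0], [-0.001, -0.0, -1.0]] w 0.00043290479449810686
spin needed -0.003
```

>>> {"name": "arm_command", "arguments": {"targets": [[-0.2, 0, 0, 0, 0], [-0.5, 0, 0, 0, 0], [-0.5, 0, 0, 0, 0]]}}

```text
time: 17.52
position: [0.5694, 0.0904, 0.1219]
tool_rot: [-0.077, 0.997, 0.0, -0.001]
ft_force: [-3.8, -0.6, -1.8]
grip_width: 0.0008
```

```bash
python3 w.py
```

```text
t 17.525 frame mm [ 30.2  84.3 121.9] F frame [-3.81  0.03 -1.77] tool axes in frame [[-1.0, 0.003, -0.002], [0.003, 1.0, 0.0], [0.002, 0.0, -1.0]] w 0.0007734395888632898
spin needed -0.003
```

>>> {"name": "arm_command", "arguments": {"targets": [[4, 0, 0, 0, 0], [8, 0, 0, 0, 0], [12.6, 0, 0, 0, 0], [12.6, -4, 0, 0, 0], [12.6, -8.4, 0, 0, 0]]}}

```text
time: 18.15
position: [0.4608, -0.013, 0.1234]
tool_rot: [-0.078, 0.997, -0.001, 0.003]
ft_force: [1.4, -0.0, 0.8]
grip_width: 0.0004
```

>>> {"name": "arm_command", "arguments": {"targets": [[0, 0, 0, 0, 0], [-1, 0, 0, 0, 0], [-2, 0, 0, 0, 0], [-2.8, 0, 0, 0, 0], [-2.8, 0, 0, 0, 0]]}}

```text
time: 18.77
position: [0.4873, -0.007, 0.1222]
tool_rot: [-0.078, 0.997, -0.0, 0.0]
ft_force: [-0.2, -0.1, -0.2]
grip_width: 0.0003
```

```bash
python3 w.py;python3 tip.py e
```

```text
t 18.775 frame mm [-66.2   1.  122.2] F frame [-0.25 -0.06 -0.16] tool axes in frame [[-1.0, 0.001, 0.001], [0.001, 1.0, -0.0], [-0.001, -0.0, -1.0]] w 0.00028855796006771
spin needed -0.001
tip z world 0.16258800615542632 reported 0.12220116660890964
```

View pics/es.png

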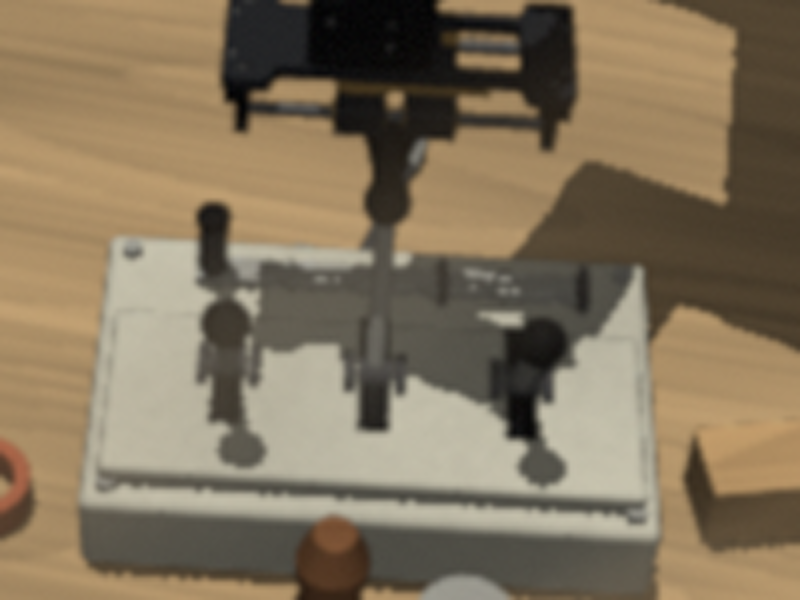

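>>> {"name": "arm_command", "arguments": {"targets": [[-0.4, 0, 0, 0, 0], [-0.7, 0, 0, 0, 0], [-1.0, 0, 0, 0, 0], [-1.0, 0, 0, 0, 0]]}}

```text
time: 19.38
position: [0.4955, -0.0057, 0.1222]
tool_rot: [-0.077, 0.997, 0.0, -0.001]
ft_force: [-2.9, 1.6, 1.6]
grip_width: 0.0005
```

```bash
python3 w.py
```

```text
t 19.375 frame mm [-57.9   1.  122.2] F frame [-2.57  1.99  1.64] tool axes in frame [[-1.0, 0.003, -0.001], [0.003, 1.0, 0.001], [0.001, 0.001, -1.0]] w 0.0004583700366359998
spin needed -0.003
```

>>> {"name": "arm_command", "arguments": {"targets": [[-0.4, 0, 0, 0, 0], [-0.6, 0, 0, 0, 0], [-0.6, 0, 0, 0, 0]]}}

```text
time: 19.75
position: [0.5028, -0.0051, 0.1223]
tool_rot: [-0.077, 0.997, -0.0, 0.001]
ft_force: [-1.6, 1.9, 0.6]
grip_width: 0.0002
```

```bash
python3 w.py
```

```text
t 19.75 frame mm [-50.6   0.4 122.3] F frame [-1.3   2.12  0.62] tool axes in frame [[-1.0, 0.003, 0.001], [0.003, 1.0, -0.0], [-0.001, -0.0, -1.0]] w 0.00023284451939878045
spin needed -0.003
```

>>> {"name": "arm_command", "arguments": {"targets": [[-1.5, 0, 0, 0, 0], [-3, 0, 0, 0, 0], [-4.5, 0, 0, 0, 0], [-6, 0, 0, 0, 0], [-7, 0, 0, 0, 0]]}}

```text
time: 20.38
position: [0.5723, 0.0057, 0.1217]
tool_rot: [-0.077, 0.997, -0.0, -0.0]
ft_force: [-1.5, 0.2, -0.6]
grip_width: 0.0005
```

>>> {"name": "arm_command", "arguments": {"targets": [[-0.4, 0, 0, 0, 0], [-0.7, 0, 0, 0, 0], [-0.7, 0, 0, 0, 0]]}}

```text
time: 20.75
position: [0.5783, 0.0067, 0.1223]
tool_rot: [-0.077, 0.997, 0.0, 0.0]
ft_force: [-1.0, 0.7, -1.3]
grip_width: 0.0003
```

```bash
python3 w.py
```

```text
t 20.75 frame mm [ 25.9   0.2 122.3] F frame [-0.87  0.8  -1.29] tool axes in frame [[-1.0, 0.003, 0.0], [0.003, 1.0, -0.0], [-0.0, -0.0, -1.0]] w 0.00026238004091271673
spin needed -0.003
```

>>> {"name": "arm_command", "arguments": {"targets": [[-0.3, 0, 0, 0, 0], [-0.6, 0, 0, 0, 0], [-0.6, 0, 0, 0, 0]]}}

```text
time: 21.12
position: [0.583, 0.0076, 0.1218]
tool_rot: [-0.077, 0.997, 0.0, -0.001]
ft_force: [-3.8, -0.6, -1.9]
grip_width: 0.0004
```

```bash
python3 w.py
```

```text
t 21.125 frame mm [ 30.7   0.4 121.8] F frame [-3.83 -0.02 -1.89] tool axes in frame [[-1.0, 0.003, -0.002], [0.003, 1.0, 0.0], [0.002, 0.0, -1.0]] w 0.00039391928986106197
spin needed -0.003
```

>>> {"name": "arm_command", "arguments": {"targets": [[4, 0, 0, 0, 0], [8, 0, 0, 0, 0], [11.3, 0, 0, 0, 0], [11.3, -4, 0, 0, 0], [11.3, -8.5, 0, 0, 0]]}}

```text
time: 21.75
position: [0.4879, -0.0951, 0.1235]
tool_rot: [-0.078, 0.997, -0.001, 0.003]
ft_force: [0.5, -0.4, 0.5]
grip_width: 0.0004
```

>>> {"name": "arm_command", "arguments": {"targets": [[0, -3, 0, 0, 0], [0, -5.3, 0, 0, 0], [0, -5.3, 0, 0, 0], [0, -5.3, 0, 0, 0]]}}

```text
time: 22.25
position: [0.4934, -0.1452, 0.1222]
tool_rot: [-0.077, 0.997, 0.0, -0.0]
ft_force: [-0.5, 0.9, 0.5]
grip_width: 0.0003
```

```bash
python3 w.py -81 -137 55;python3 tip.py f
python3 - <<'E'
from rig import robot
import cv2
p,d=robot.camera("top");cv2.imwrite("pics/t4.png",cv2.resize(p[190:330,190:370,::-1],(720,560)))
E
```

```text
t 22.25 frame mm [ -81.7 -136.5  122.2] F frame [-0.4   1.02  0.51] tool axes in frame [[-1.0, 0.003, -0.0], [0.003, 1.0, 0.001], [0.0, 0.001, -1.0]] w 0.00033536034829014763
spin needed -0.003
d cm [-0.08 -0.06  6.72]
tip z world 0.16279539821714073 reported 0.12220974117778768
```

View pics/fs.png

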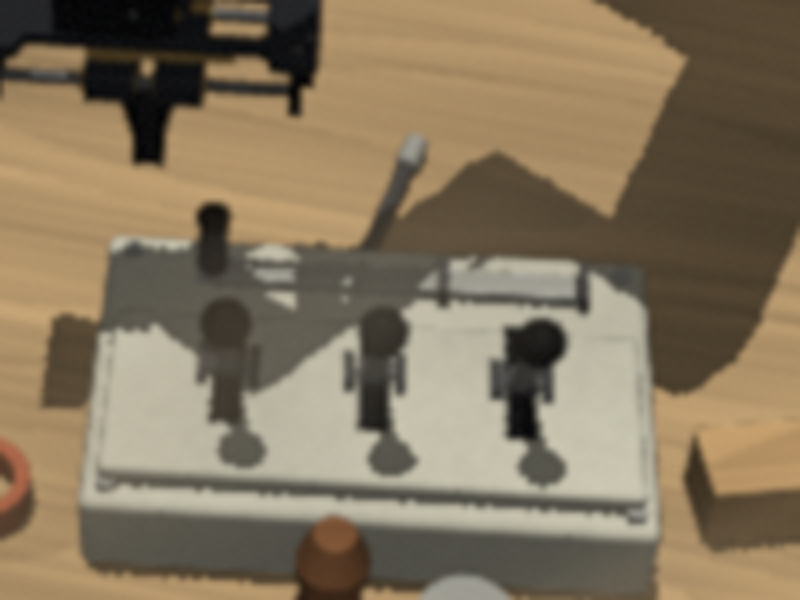

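View pics/fw.png

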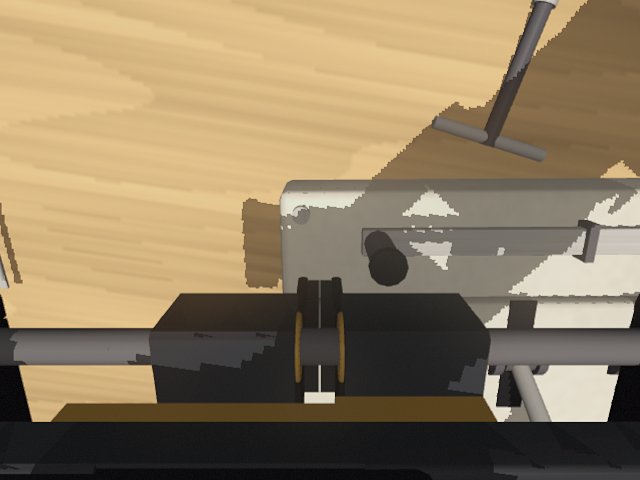

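View pics/t4.png

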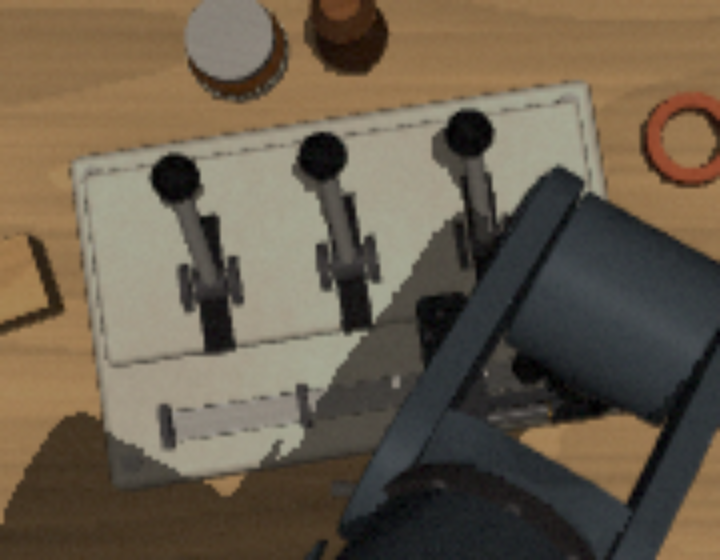

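>>> {"name": "arm_command", "arguments": {"targets": [[0, 0, 2.5, 0, 0], [0, 0, 5, 0, 0], [0, 0, 6.7, 0, 0], [0, 0, 6.7, 0, 0]]}}

```text
time: 22.9
position: [0.4926, -0.1448, 0.0542]
tool_rot: [-0.078, 0.997, 0.001, -0.001]
ft_force: [-0.3, 0.5, -0.1]
grip_width: -0.0
```

```bash
python3 w.py -81 -120 55;python3 tip.py g
```

```text
t 22.9 frame mm [ -82.5 -136.    54.2] F frame [-0.21  0.59 -0.1 ] tool axes in frame [[-1.0, 0.002, -0.003], [0.002, 1.0, 0.002], [0.003, 0.002, -1.0]] w -2.169857092061472e-05
spin needed -0.002
d cm [-0.15  1.6  -0.08]
tip z world 0.060193818991806654 reported 0.05421451793358562
```

View pics/gs.png

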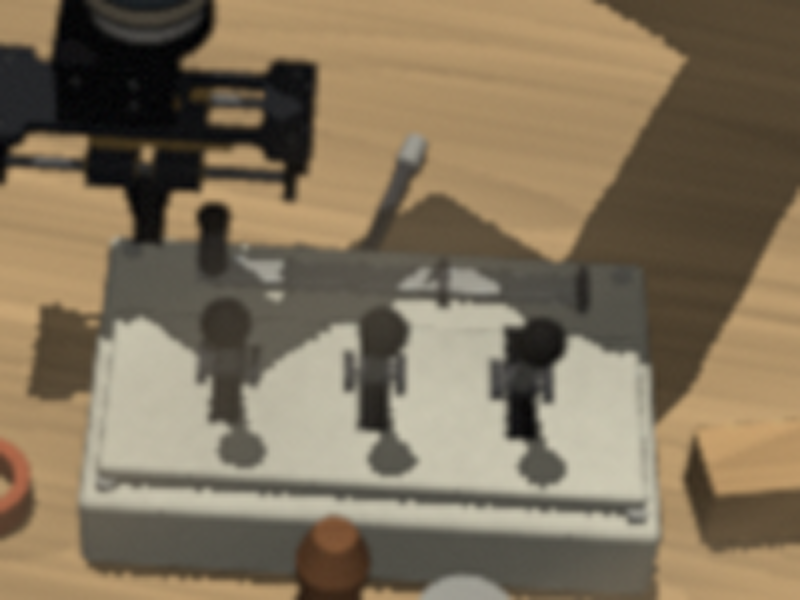

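>>> {"name": "arm_command", "arguments": {"targets": [[-0.1, 0.8, 0, 0, 0], [-0.1, 1.4, 0, 0, 0], [-0.1, 1.9, 0, 0, 0], [-0.1, 2.4, 0, 0, 0], [-0.1, 2.4, 0, 0, 0]]}}

```text
time: 23.62
position: [0.4911, -0.1222, 0.0555]
tool_rot: [-0.077, 0.997, -0.0, 0.0]
ft_force: [-0.6, -2.0, 2.5]
grip_width: 0.0006
```

```bash
python3 w.py
```

```text
t 23.625 frame mm [ -80.4 -113.5   55.5] F frame [-0.87 -1.91  2.47] tool axes in frame [[-1.0, 0.002, 0.0], [0.002, 1.0, -0.0], [-0.0, -0.0, -1.0]] w 0.0006064327896916607
spin needed -0.002
```

>>> {"name": "arm_command", "arguments": {"targets": [[0, 0.3, 0, 0, 0], [0, 0.6, 0, 0, 0], [0, 0.6, 0, 0, 0]]}}

```text
time: 24.0
position: [0.4902, -0.1162, 0.0554]
tool_rot: [-0.077, 0.997, -0.0, 0.0]
ft_force: [-0.5, -2.4, 2.4]
grip_width: 0.0005
```

```bash
python3 w.py
```

```text
t 24.0 frame mm [ -80.4 -107.4   55.4] F frame [-0.85 -2.32  2.43] tool axes in frame [[-1.0, 0.003, 0.0], [0.003, 1.0, -0.0], [-0.0, -0.0, -1.0]] w 0.000544582171372397
spin needed -0.003
```

>>> {"name": "arm_command", "arguments": {"targets": [[0, 0.6, 0, 0, 0], [0, 1.2, 0, 0, 0], [0, 1.8, 0, 0, 0], [0, 2.3, 0, 0, 0], [0, 2.3, 0, 0, 0]]}}

```text
time: 24.62
position: [0.4863, -0.0926, 0.0552]
tool_rot: [-0.077, 0.997, 0.0, -0.0]
ft_force: [0.7, -0.4, 1.4]
grip_width: 0.0003
```

```bash
python3 w.py;python3 tip.py i
```

```text
t 24.625 frame mm [-80.5 -83.4  55.2] F frame [ 0.61 -0.53  1.44] tool axes in frame [[-1.0, 0.003, -0.0], [0.003, 1.0, 0.001], [0.0, 0.001, -1.0]] w 0.0003037269811409063
spin needed -0.003
tip z world 0.060236693732442226 reported 0.055168683278981445
```

View pics/is.png

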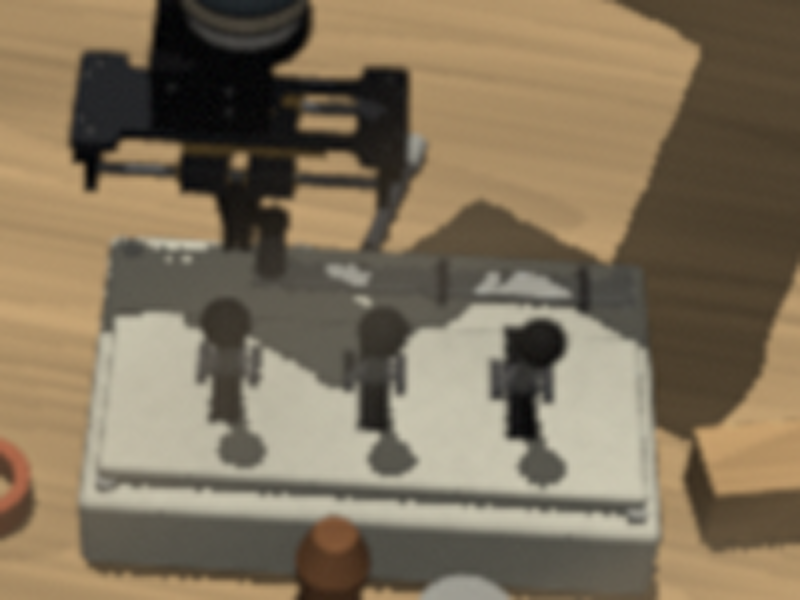

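The bar moves: the cap is now at about (272,218), was (213,215). I'll continue slowly to its stop.

>>> {"name": "arm_command", "arguments": {"targets": [[0, 0.4, 0, 0, 0], [0, 0.8, 0, 0, 0], [0, 1.1, 0, 0, 0], [0, 1.1, 0, 0, 0]]}}

```text
time: 25.22
position: [0.4845, -0.0823, 0.0551]
tool_rot: [-0.077, 0.997, 0.0, -0.0]
ft_force: [0.7, -1.0, -1.0]
grip_width: 0.0002
```

```bash
python3 w.py
```

```text
t 25.225 frame mm [-80.7 -72.9  55.1] F frame [ 0.49 -1.12 -1.02] tool axes in frame [[-1.0, 0.003, -0.0], [0.003, 1.0, 0.001], [0.0, 0.001, -1.0]] w 0.000189447704946535
spin needed -0.003
```

>>> {"name": "arm_command", "arguments": {"targets": [[0, 0.2, 0, 0, 0], [0, 0.4, 0, 0, 0], [0, 0.4, 0, 0, 0]]}}

```text
time: 25.6
position: [0.4841, -0.079, 0.0552]
tool_rot: [-0.077, 0.997, -0.0, -0.0]
ft_force: [-1.0, -4.0, -2.1]
grip_width: 0.0006
```

```bash
python3 w.py
```

```text
t 25.6 frame mm [-80.6 -69.7  55.2] F frame [-1.59 -3.75 -2.15] tool axes in frame [[-1.0, 0.002, -0.0], [0.002, 1.0, -0.001], [0.0, -0.001, -1.0]] w 0.0005645330912744141
spin needed -0.002
```

>>> {"name": "arm_command", "arguments": {"targets": [[0, 0.15, 0, 0, 0], [0, 0.3, 0, 0, 0], [0, 0.3, 0, 0, 0]]}}

```text
time: 25.98
position: [0.4842, -0.0785, 0.0552]
tool_rot: [-0.078, 0.997, -0.002, 0.0]
ft_force: [-2.0, -12.8, -2.7]
grip_width: 0.0007
```

```bash
python3 w.py
```

```text
t 25.975 frame mm [-80.4 -69.2  55.2] F frame [ -4.02 -12.37  -2.67] tool axes in frame [[-1.0, 0.0, -0.0], [0.0, 1.0, -0.004], [0.0, -0.004, -1.0]] w 0.0006533729432826796
spin needed -0.0
```

>>> {"name": "arm_command", "arguments": {"targets": [[0, -1.5, 0, 0, 0], [0, -3.5, 0, 0, 0], [0, -3.5, -4, 0, 0], [0, -3.5, -9, 0, 0], [0, -8, -12, 0, 0]]}}

```text
time: 26.6
position: [0.4959, -0.1535, 0.1774]
tool_rot: [-0.079, 0.997, 0.001, 0.001]
ft_force: [0.6, -0.6, -0.4]
grip_width: 0.0005
```

>>> {"name": "arm_command", "arguments": {"targets": [[0, -6, 0, 0, 0], [0, -12, 0, 0, 0], [0, -18, 0, 0, 0], [0, -18, 0, 0, 0]]}}

```text
time: 27.1
position: [0.5241, -0.3384, 0.1751]
tool_rot: [-0.074, 0.997, -0.001, 0.001]
ft_force: [-0.0, 0.3, 0.6]
grip_width: 0.0007
```

```bash
python3 w.py
python3 - <<'E'
from rig import robot
import cv2
p,d=robot.camera("top");cv2.imwrite("pics/t9.png",cv2.resize(p[195:325,195:365,::-1],(784,600),interpolation=cv2.INTER_CUBIC))
p,d=robot.camera("scene");cv2.imwrite("pics/s9.png",p[:,:,::-1])
E
```

```text
t 27.1 frame mm [ -81.6 -332.1  175.1] F frame [0.03 0.25 0.58] tool axes in frame [[-1.0, 0.008, 0.002], [0.008, 1.0, -0.002], [-0.002, -0.002, -1.0]] w 0.0006525224375571747
spin needed -0.008
```

View pics/t9.png

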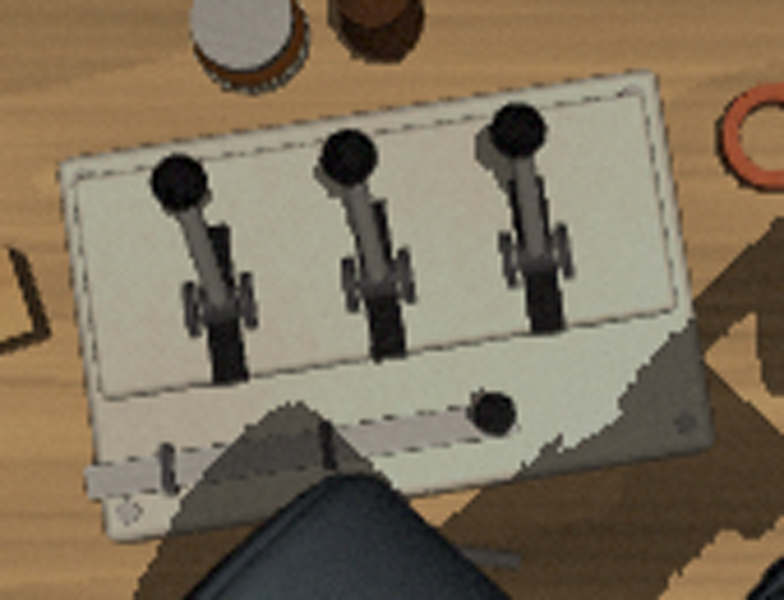

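View pics/s9.png

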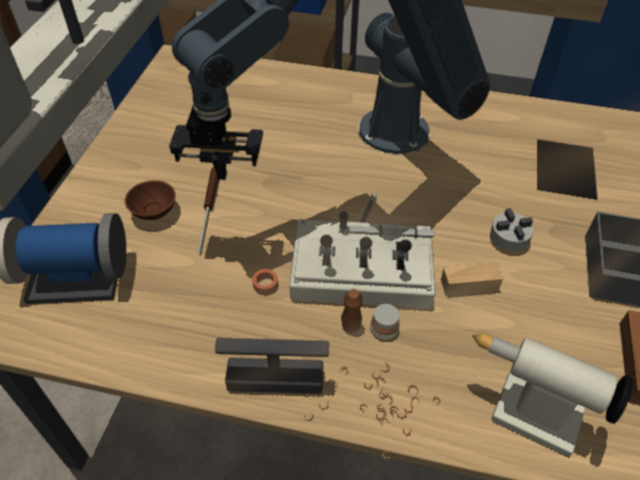

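```bash
python3 - <<'E'
from rig import robot
from h import *
m=robot.camera_model("top")
yaw=.157;o=np.array([.5528,.0024,0]);X=np.array([np.cos(yaw),np.sin(yaw),0]);Y=np.array([-X[1],X[0],0])
f=lambda x,y:(195+(x+.5)/4.612-.5,195+(y+.5)/4.615-.5)
for n,x,y,z in(("b1",180,181,.172),("b2",349,157,.172),("b3",518,130,.172),("cap",493,413,.117),("cap0",587,400,.117)):
    p=ray(m,*f(x,y),z)-o;print(n,round(p@X*1000,1),round(p@Y*1000,1), round(.5+np.arcsin(min(1,p@X/.11)),2) if n[0]=="b" else "")
E
```

```text
b1 54.1 85.0 1.01
b2 53.4 0.7 1.01
b3 54.2 -84.2 1.01
cap -79.7 -50.1 
cap0 -80.4 -98.6
```

Levers are at about 1.0 rad and the bar has moved about 49 mm, so I'm handing in.

```bash
python3 -c "
from rig import robot
print(robot.hand_in())"
```

```text
the job is handed in; nothing more can be done
None
```

The lathe is locked out: all three levers are fully over and the locking bar is home to the left. I handed the job in at about 27 s.

- **Order:** levers 1 and 2 were blocked at first, and I backed off both. Lever 3 was free, then lever 1 (lever 2 was felt again and was still blocked), then lever 2. The bar went last.
- **Forces:** the highest readings I saw on a lever were about 10.5 N along the push and 13 N in all, at a blocked stop. On the bar it was about 12 N along the push and 13 N in all, at its end stop. Readings come only at the end of each call, so brief peaks in between were not seen.
- **Last check (top camera):** each lever measured about 1.0 rad. The bar's cap moved 48.5 mm, to frame y = −50 mm, with the hand pulled away and touching nothing. In the final scene picture the other things looked to be where they started; I did not measure them.
- **What disagreed:** both the wrist and scene cameras showed the closed fingertips about 40 mm above the reported TCP. My first push on lever 1 therefore passed over the ball without touching it. I went by the pictures after that, moving 40 mm lower.

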